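# Refill and start the cap dispenser

### The arm

A 6-joint arm with a two-finger parallel gripper is mounted at the origin on a cart in front of the work surface, level with it; the furniture and walls round the work are solid. World frame = base frame: x ahead of the robot, y to its left, z up, the work surface at z = 0. Lengths are in m, angles in rad, forces in N, time in s.
With the tool pointing down it reaches from about 0.375 to 0.975 m from the base axis. Payload 3.8 kg.
Tool frame: the origin (TCP) lies at the very end of the fingers, on their centre line; the grasp point (between the pads) lies 19 mm behind it; z points along the fingers, y is the line along which they close (so a half turn about z gives the same grasp; the last joint's range is limited). The gripper opens to 85 mm and grips with 20 to 120 N. Pads are 22 mm wide; open, the fingers measure 114 mm over their backs; the gripper's body (76 mm by 85 mm) begins 54 mm behind the grasp point. The pads swing forward as they close: fully open they stand 13 mm farther back than shut.
Start: joints at [-1.218, 0.264, 1.604, -0, 1.274, -0.037], TCP at [0.256, -0.624, 0.231] pointing down, gripper open.
Joint ranges: [-2.63, 2.63], [-0.94, 2.18], [0.31, 2.57], [-1.31, 4.45], [0, 2.66], [-2.55, 2.55]. Speed limits (rad/s): [2.57, 2.57, 3.14, 3.14, 3.14, 3.14].

### API

Orientations are given as a rotation vector (axis times angle).
In Python, from workcell import bot gives the robot as it stands.
- The arm moves only by the shell command python3 -m creep 'ROWS' [FORCE]. ROWS is JSON, a list of rows, each a list of 5 numbers: the shift along the tool's x, y, z in units of 0.05 m (1.0 is 0.05 m), then the turn about the tool's z in units of 0.1 rad (1.0 is 0.1 rad), then the opening, from 0 (shut) to 1 (fully open). In form: [[tx, ty, tz, spin, hand], ...]. A call has 1 to 20 rows; each row shifts and turns the commanded pose from where the row before left it, along the tool's axes as they then stand; what a row does not reach is not made up. A row lasts 1/8 s, in which the tool goes at most 62.5 mm and 10.7 degrees, less where a joint would pass 70% of its speed; a pose out of reach is approached as far as the arm can. A call with a number of a shift or a turn outside -1 to 1 is refused whole. A call with a gripper value outside its range is refused whole. The fingers move at their own pace and stop on an object; FORCE is the grip in N (left out, the last holds). Time passes only in rows, so rows that do not move let the fingers close. It gives the time, the measured TCP pose, the force, the opening and the grip force at its end, in the units of the state.
- bot.read_state(): the state, without advancing time (a new reading comes with each control period).
- bot.read_camera(name): name is "scene" or "top"; returns a dict with "pixels" (384x512x3 uint8, red, green, blue), "vfov" (degrees; the focal length in pixels is half the picture's height over the tangent of half this angle, whatever the lens; pixels are square), "cx", "cy" (the principal point, pixels), "world_to_cam" (4x4, takes a point from world to camera coordinates). Camera axes: x right, y down, z forward; pixel columns grow to the right and rows downward; lengths in m; the calibration is good to about 2 mm. A picture is of the moment at which its call begins. There is no depth.
- bot.finish_job(): hands the job in; it is judged then, once.
Trained networks look in a picture, given as the dict that the camera call returned (one of the last four; its "shot" number tells which), for a name from the list of things; names that differ only in an ending like _2 or _b are one class to them, and where a whole thing is asked for, a point or a joint stands for the part that bears it (a point fixed in the world has none). Each returns a list of dicts, best first, with "score" (0 to 1); they miss things now and then, are a little off and sometimes report something else, mostly with a low value. They report only what shows in the picture. A call takes as long as a camera call.
- bot.look_for(target, picture): "bbox" ([left, top, right, bottom] in pixels, round what is visible of it).
- bot.regions_of(target, picture): "mask" (384x512 bool, what is visible of it) and "bbox" ([left, top, right, bottom] in pixels, round what is visible of it).
The state is a dict: "time": time; "q": joint angles; "joint_vel": joint speeds; "joint_torque": joint torques, N m; "tool_pos": TCP position; "tcp_rot": TCP orientation; "wrist_force": force on the tool from outside, world axes, zero at the start; "torque": the same for the moment, N m; "width": opening from 0.0 (shut) to 1.0 (fully open); "grip_force": force on a finger pad.
Only numpy, scipy, OpenCV 4.12 (cv2) and the standard library are available. Lean on these libraries where they do the work, as an engineer would, in place of code of your own. Each camera call takes 0.05 s, during which the arm holds its last target. There are 200 camera calls.

### The job

Refill the cap dispenser: put the two red end caps in the red hopper and the blue one in the blue hopper, and leave the black cap where it lies. Then start the dispenser with its key: turn it clockwise from off, past run, as far as it goes to start, and let it spring back to run.

Things in the scene. Friction and masses are not known exactly. Their poses are not given: they have to be found in the camera images.
- red_cap_1: Red plastic end cap lying on its side on the bench, a ribbed, stepped barrel 32 long, 17 across. Origin at its centre, 8.5 above the bench as it lies; x along its length, z up. It does not roll. 12 g. Grip it across its 17 mm width from above.
- red_cap_2: Red plastic end cap lying on its side on the bench, a ribbed, stepped barrel 32 long, 17 across. Origin at its centre, 8.5 above the bench as it lies; x along its length, z up. It does not roll. 12 g. Grip it across its 17 mm width from above.
- blue_cap: Blue plastic end cap lying on its side on the bench, a ribbed, stepped barrel 32 long, 17 across. Origin at its centre, 8.5 above the bench as it lies; x along its length, z up. It does not roll. 12 g. Grip it across its 17 mm width from above.
- black_cap: Black rubber-like end cap lying on its side among the coloured ones, 32 long, 17 across; belongs to another job and is left alone. Origin at the centre of its underside, x along its length, z up.
- hopper_red: Red open-topped plastic hopper clipped fixed on the white dispenser: 72 (x) x 90 (y) outside, 77 x 95 over the rim, inside 66 x 84, 55 high. Origin at the centre of its underside, 50 above the bench, so the rim is 105 above the bench; z up; floor 7 to 14 above the origin. The red and the blue hopper stand side by side, 96 between centres along the dispenser; either may be the left one.
- hopper_blue: Blue open-topped plastic hopper clipped fixed on the white dispenser: 72 (x) x 90 (y) outside, 77 x 95 over the rim, inside 66 x 84, 55 high. Origin at the centre of its underside, 50 above the bench, so the rim is 105 above the bench; z up; floor 7 to 14 above the origin. The red and the blue hopper stand side by side, 96 between centres along the dispenser; either may be the left one.
- dispenser: White bench dispenser for caps, fixed: housing 85 deep (x), 306 wide (y from -156 to +150), 50 high; hoppers on its right and middle, key switch on its left end. Origin at the centre of its underside on the bench, x away from the robot, y left, z up. The key turns about a vertical axis at x 0, y 100.
- key_grip (a point): Centre of the key's black head, on its vertical axis, 83.5 above the bench: an upright flat grip 26 wide, 9.5 thick, 24 high (71.5 to 95.5 above the bench) over a bezel 33 across, 9 high. x along the 26 width (towards the white line on top), y across the thickness, z up; turns with the key. Pinch it from above across the thickness. The nearer hopper rim begins 61 from the axis.
- key_barrel (a joint): Turn of lock barrel and key, rad, clockwise from above: 0 = off (white line on the key points to the black mark, ahead and 45 degrees left of the dispenser's x), 0.785 = run (green mark, straight ahead), its stop. Always off at the start. Stays where it is left (0.045 N m friction).
- key_bow (a joint): Further turn of the key past run, rad, clockwise: 0 = not past run, 0.6 = start (yellow mark, 34 degrees right of ahead), its stop. A return spring (0.07 N m at 0, 0.14 N m at 0.6) takes it back to 0 when let go. It moves only once the barrel is at run; the whole turn from off to start is 1.385 rad.

How it is judged:
By the outcome, as a careful person would: the job done as asked, in the order asked, and still so for the second after the job is handed in, with the robot touching nothing.
It also fails if it takes over 70 s, if anything falls off the work surface, if the arm or the gripper's body presses on something with over 40 N, if the wrist force passes 120 N, or if a joint passes its speed limit or range.

## Working session

There is one attempt and no reset: what is moved stays moved. The work goes in short steps, Python scripts to look and compute and a shell command to move; the robot and the scene stay as the last step left them, time stands still between calls to the robot, and variables do not carry over. Pictures are saved under pics/ and viewed, at most 10 in all, crops included, and the job is handed in when it is done.

```bash
mkdir -p pics; ls
cat > h.py <<'E'
import numpy as np, cv2
from workcell import bot
def K(p):
    h=p["pixels"].shape[0]; f=h/2/np.tan(np.radians(p["vfov"])/2)
    return np.array([[f,0,p["cx"]],[0,f,p["cy"]],[0,0,1]])
def P(p): return K(p)@np.array(p["world_to_cam"])[:3]
def plane(p,uv,z):
    M=P(p); H=np.c_[M[:,0],M[:,1],M[:,2]*z+M[:,3]]
    w=np.linalg.solve(H,np.c_[np.atleast_2d(uv),np.ones(len(np.atleast_2d(uv)))].T); return (w[:2]/w[2]).T
def tri(p1,a,p2,b):
    X=cv2.triangulatePoints(P(p1),P(p2),np.array(a,float).reshape(2,1),np.array(b,float).reshape(2,1)); return (X[:3]/X[3]).ravel()
def save(p,n,box=None,s=1):
    im=p["pixels"][:,:,::-1]
    if box: im=im[box[1]:box[3],box[0]:box[2]]
    cv2.imwrite("pics/"+n,cv2.resize(im,None,fx=s,fy=s,interpolation=cv2.INTER_CUBIC))
E
python3 - <<'E'
from h import *
s=bot.read_state(); print(s)
P2={n:bot.read_camera(n) for n in("scene","top")}
np.set_printoptions(precision=3,suppress=True)
both=np.hstack([P2["scene"]["pixels"],P2["top"]["pixels"]])
for n,p in P2.items():
    print(n,p["vfov"],p["cx"],p["cy"],np.array(p["world_to_cam"]).tolist())
    save(p,n+"0.png",s=1.5)
    for t in("red_cap_1","blue_cap","black_cap","hopper_red","hopper_blue","dispenser","key_grip"):
        for r in bot.regions_of(t,p)[:4]:
            ys,xs=np.nonzero(r["mask"]); c=[xs.mean(),ys.mean()]
            w=plane(p,c,0.0085)[0]
            print(n,t,round(r["score"],2),np.round(r["bbox"]),np.array(c),len(xs),w)
E
```

```text
pics
{'time': 0.0, 'q': array([-1.21789827e+00,  2.64761772e-01,  1.60538777e+00, -3.75977282e-05,
        1.27366943e+00, -3.68879919e-02]), 'joint_vel': array([-3.07838157e-04, -1.57193784e-03,  2.27425753e-05, -2.43648043e-03,
        1.52538765e-03, -6.17172024e-05]), 'joint_torque': array([ 1.52395474e-03, -5.15103328e+01, -3.67310214e+01, -1.03475790e-05,
        1.26638927e-02, -4.22573908e-05]), 'tool_pos': array([ 0.25623602, -0.62368724,  0.22994876]), 'tcp_rot': array([-3.07996242e+00, -6.07998132e-01,  6.05589046e-04]), 'wrist_force': array([ 0.34993609, -0.14454646,  0.69681568]), 'torque': array([-0.01085275,  0.01933924, -0.06662282]), 'grip_force': 0.0, 'width': 1.0034710942849114}
scene 50.55134946945883 253.5753857979441 185.35179698971675 [[-0.8576454903106611, -0.5136290027582167, 0.02508905090643904, 0.42000226774752153], [-0.2887112803023796, 0.44056212400553657, -0.8500298886026838, 0.1791794069678365], [0.42554671844105074, -0.7362677925981351, -0.5261366058417937, 1.0144326765686384], [0.0, 0.0, 0.0, 1.0]]
scene red_cap_1 0.56 [173. 263. 183. 280.] [177.755 2
[... 621 characters left out ...]
-0.06732701732678455, 0.46923943025864934], [0.06732781917609905, -0.00014850265059732247, -0.9977308969416316, 1.0902568622788735], [0.0, 0.0, 0.0, 1.0]]
top red_cap_1 0.39 [164. 195. 174. 201.] [168.383 199.064] 47 [0.444 0.28 ]
top blue_cap 0.54 [199. 184. 210. 194.] [203.895 189.807] 57 [0.473 0.167]
top black_cap 0.41 [223. 191. 240. 197.] [230.17  195.642] 53 [0.454 0.084]
top hopper_red 0.92 [368. 171. 400. 202.] [383.519 187.045] 859 [ 0.477 -0.403]
top hopper_blue 0.62 [331. 176. 366. 204.] [349.272 189.623] 930 [ 0.47  -0.294]
top hopper_blue 0.17 [161. 197. 178. 200.] [168.222 199.185] 54 [0.444 0.28 ]
top dispenser 0.71 [282. 161. 396. 214.] [320.845 195.598] 1491 [ 0.452 -0.203]
```

View pics/scene0.png

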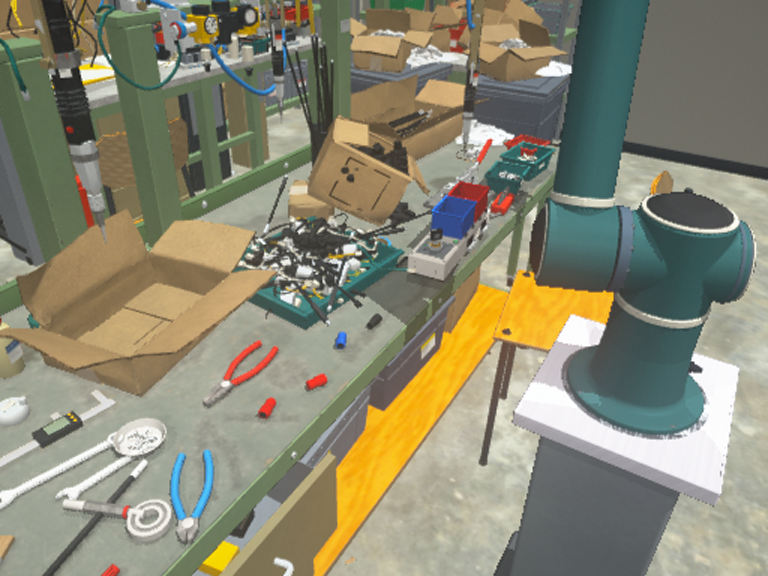

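View pics/top0.png

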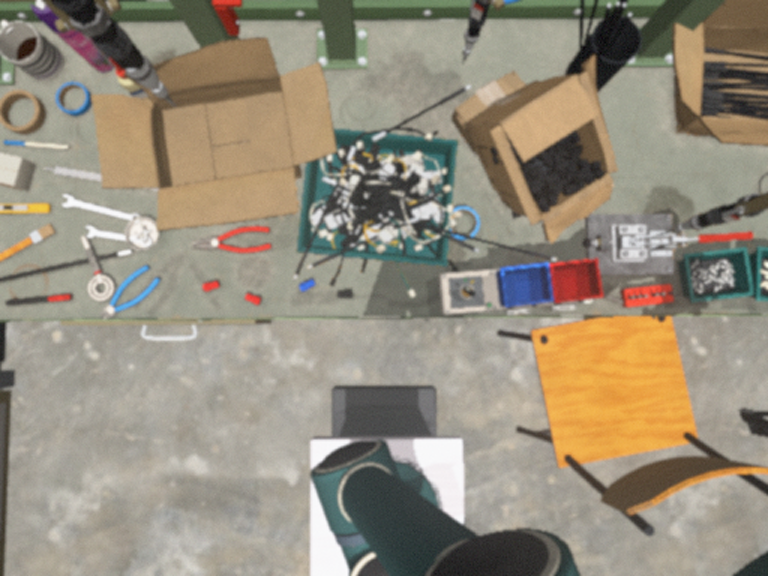

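The scene and top views agree. The red caps are at scene (178,272) and (210,254), which is top (141,190) and (168,199). The blue cap is at top (204,190), the black cap at top (230,196). The blue hopper is in the middle at top (350,190), the red hopper is right at (384,187), and the key is near top (312,194).

```bash
cat > meas.py <<'E'
from h import *
np.set_printoptions(precision=4,suppress=True)
def blobs(p,col,roi):
    im=p["pixels"]; hsv=cv2.cvtColor(im,cv2.COLOR_RGB2HSV).astype(int); H,S,V=hsv[...,0],hsv[...,1],hsv[...,2]
    m={"red":((H<8)|(H>172))&(S>130)&(V>60),"blue":(H>105)&(H<130)&(S>130)&(V>50),"black":(V<70)}[col]
    k=np.zeros(m.shape,bool); k[roi[1]:roi[3],roi[0]:roi[2]]=1
    n,l,st,c=cv2.connectedComponentsWithStats((m&k).astype(np.uint8))
    i=1+np.argmax(st[1:,4]); ys,xs=np.nonzero(l==i); return c[i],np.c_[xs,ys],st[i]
E
python3 - <<'E'
from meas import *
t=bot.read_camera("top"); s=bot.read_camera("scene")
R={"red1":("red",(132,182,152,198),(168,260,190,284)),"red2":("red",(158,190,180,206),(198,246,222,262)),
"blue":("blue",(195,182,214,197),(220,216,236,236)),"black":("black",(222,190,240,201),(243,206,256,221)),
"hred":("red",(365,168,405,206),(298,118,328,150)),"hblue":("blue",(328,172,370,208),(284,128,320,165))}
for n,(c,a,b) in R.items():
    ca,pa,sa=blobs(t,c,a); cb,pb,sb=blobs(s,c,b); 
    X=tri(t,ca,s,cb); print(n,ca,sa,cb,sb,X, 'z.0085:',plane(t,ca,.0085)[0],plane(s,cb,.0085)[0])
    for p,q in((t,pa),(s,pb)):
        w=plane(p,q,.0085 if n[0]!='h' else .105); r=cv2.minAreaRect((w*1000).astype(np.float32)); _,v=np.linalg.eigh(np.cov(w.T)); print('   rect',np.array(r[0]),np.array(r[1]),round(r[2],1),'major deg',np.degrees(np.arctan2(v[1,1],v[0,1]))%180)
save(t,"disp.png",(275,160,415,220),5.5); save(s,"disps.png",(265,105,345,195),6)
E
```

```text
red1 [140.0962 190.0577] [135 187  11   7  52] [178.3373 270.8193] [172 265  12  14  83] [0.4726 0.3689 0.0095] z.0085: [0.4736 0.3697] [0.4725 0.3679]
   rect [473.9238 369.5859] [16.1874 32.9175] 18.2 major deg 105.20575177589578
   rect [472.0676 368.9531] [18.6917 41.5042] 14.2 major deg 113.13583196714248
red2 [168.413  198.8261] [164 196  10   7  46] [210.7128 253.9468] [204 249  14  11  94] [0.4448 0.2797 0.0075] z.0085: [0.4451 0.2797] [0.4439 0.2806]
   rect [445.7935 280.3418] [31.4197 14.0776] 63.2 major deg 65.75989561322191
   rect [443.3502 281.0845] [37.2264 26.0217] 67.9 major deg 78.70254608955914
blue [203.9737 189.6842] [200 187   9   7  38] [227.2128 225.617 ] [224 221   7  10  47] [0.4728 0.1667 0.01  ] z.0085: [0.4732 0.1671] [0.4735 0.165 ]
   rect [473.5004 166.079 ] [12.8386 28.2844] 26.3 major deg 119.61992557701862
   rect [474.4257 164.683 ] [16.0305 39.5929] 33.7 major deg 116.58954692134806
black [230.5  194.75] [229 194   4   2   4] [248.5294 215.7059] [245 212   9   7  17] [ 0.4567  0.0835 -0.0019] z.0085: [0.4565 0.083 ] [0.4491 0.0956]
   rect [457.3034  83.0128] [9.5063 3.1737] 89.6 major deg 96.16620469099949
   rect [449.5202  90.9068] [34.6529 10.2559] 80.5 major deg 79.74845534131875
hred [383.801  186.4529] [367 173  35  29 839] [314.4    129.9031] [299 121  27  27 320] [ 0.469  -0.3751  0.0887] z.0085: [ 0.4792 -0.4035] [ 0.5326 -0.5492]
   rect [ 472.3432 -367.6178] [76.5289 93.8206] 6.7 major deg 95.73877751243757
   rect [ 451.8028 -311.2939] [ 88.0074 207.3195] 19.9 major deg 124.22985244561254
hblue [347.7773 188.9589] [333 175  33  29 705] [301.3754 143.4947] [288 130  29  29 562] [ 0.4666 -0.2704  0.0782] z.0085: [ 0.4721 -0.289 ] [ 0.5229 -0.4053]
   rect [ 465.0503 -269.1666] [73.9507 94.5289] 6.3 major deg 116.73018076798792
   rect [ 447.3134 -220.9881] [ 88.4351 199.2901] 19.6 major deg 109.95183212506443
```

View pics/disp.png

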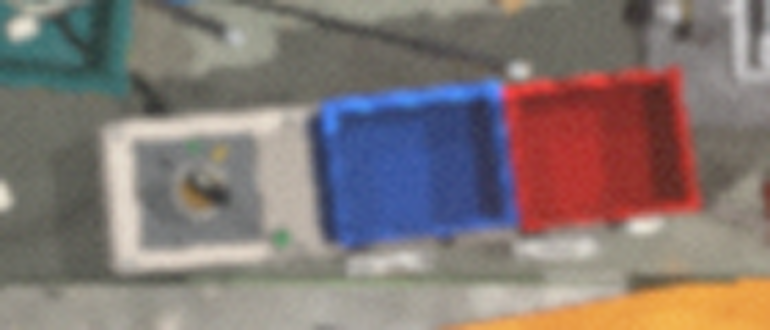

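View pics/disps.png

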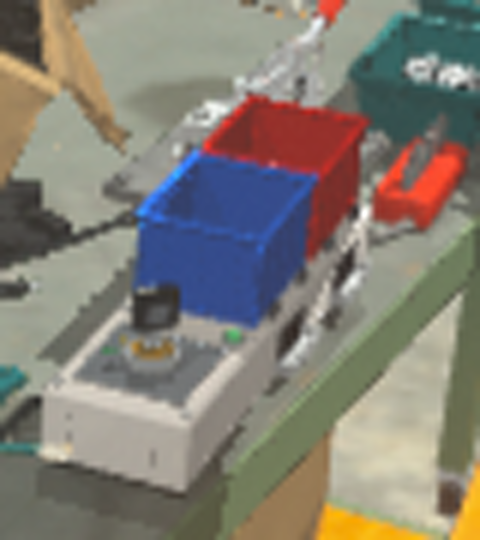

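The blue hopper is in the middle and the red one right. The key stands left, with its bezel at top ≈(311,194.5) and its head at scene ≈(291,156). Next I fit the dispenser pose to the rim and housing corners.

Run:
```python
from meas import *
from scipy.optimize import least_squares
t=bot.read_camera("top"); s=bot.read_camera("scene")
T=[((42.5,150,50),(104,122)),((-42.5,150,50),(112,270)),((38.5,39,105),(320,98)),((-38.5,39,105),(333,245)),((38.5,-152,105),(680,69)),((-38.5,-152,105),(700,207)),((0,100,59),(199,191))]
S=[((38.5,39,105),(138,213)),((-38.5,39,105),(262,252)),((38.5,-152,105),(256,94)),((-38.5,-152,105),(368,120)),((42.5,150,50),(45,393))]
D=[(t,m,(275+u/5.5,160+v/5.5)) for m,(u,v) in T]+[(s,m,(265+u/6,105+v/6)) for m,(u,v) in S]
def W(x,m): c,n=np.cos(x[2]),np.sin(x[2]); m=np.array(m)/1e3; return np.array([x[0]+c*m[0]-n*m[1],x[1]+n*m[0]+c*m[1],m[2],1])
def res(x,z=0):
    r=[]
    for p,m,uv in D:
        h=P(p)@W(x,m); r+=list(h[:2]/h[2]-uv)
    return r
f=least_squares(res,[.465,-.26,.1],loss="soft_l1"); x=f.x
print(x,np.degrees(x[2])); print(np.round(np.array(res(x)).reshape(-1,2),2))
for n,m in dict(key=(0,100,83.5),blue=(0,-8.5,105),red=(0,-104.5,105)).items(): print(n,W(x,m)[:3])
# height check: rim corners and key from two views
for a,b in((D[2],D[7]),(D[3],D[8]),(D[4],D[9]),(D[5],D[10])): print('tri',tri(t,a[2],s,b[2]))
# key head: dark mask
for p,roi in((t,(304,186,320,200)),(s,(285,150,298,164))):
    c,q,st=blobs(p,"black",roi); print('key',c,st); h=P(p)@W(x,(0,100,83.5)); print(' proj',h[:2]/h[2])
    for r in bot.regions_of("key_grip",p)[:2]: ys,xs=np.nonzero(r["mask"]); print('  net',r["score"],xs.mean(),ys.mean(),r["bbox"])
```

```text
[ 0.4616 -0.2632  0.0856] 4.9056356595105965
[[-1.13  0.04]
 [ 0.23  0.85]
 [-0.06  0.51]
 [ 0.47  0.21]
 [-0.15 -0.31]
 [-0.57  0.96]
 [-0.2  -0.38]
 [-0.8  -1.16]
 [ 0.79 -2.64]
 [-0.81 -1.08]
 [ 0.91 -1.28]
 [-0.92 -2.21]]
key [ 0.4531 -0.1636  0.0835]
blue [ 0.4623 -0.2717  0.105 ]
red [ 0.4706 -0.3673  0.105 ]
tri [ 0.4965 -0.2234  0.1001]
tri [ 0.4214 -0.2285  0.0948]
tri [ 0.5115 -0.4143  0.1002]
tri [ 0.4401 -0.4226  0.0975]
key [314.   195.25] [313 195   3   2   4]
 proj [312.3513 193.8875]
  net 0.68 349.3358778625954 190.01199563794984 [332.6, 178.3, 366.4, 206.1]
key [290.5152 155.5152] [287 153   8   7  33]
 proj [290.8097 155.3621]
  net 0.47 290.48387096774195 156.61290322580646 [288.5, 155.5, 295.8, 162.9]
```

The dispenser fit gives yaw 4.9°, key (0.453,-0.164), blue hopper (0.462,-0.272) and red hopper (0.471,-0.367). Triangulated rim heights of about 0.10 agree with the text. Now a closer look at the caps, their axes and their neighbours.

Run:
```python
from meas import *
t=bot.read_camera("top"); s=bot.read_camera("scene")
def crop(p,u,v): return cv2.resize(p["pixels"][v-22:v+22,u-22:u+22,::-1],(264,264),interpolation=cv2.INTER_CUBIC)
top=[crop(t,140,190),crop(t,168,196),crop(t,204,187)]; sc=[crop(s,178,271),crop(s,210,254),crop(s,227,222)]
cv2.imwrite("pics/caps.png",np.vstack([np.hstack(top),np.hstack(sc)]))
# silhouette fit: soft colour weight vs projected box 32x17x17, per cap, both views
from scipy.optimize import least_squares
def soft(p,col):
    f=p["pixels"].astype(float); r,g,b=f[...,0],f[...,1],f[...,2]
    return np.clip((r-np.maximum(g,b))/90 if col=="red" else (b-np.maximum(r,g))/70,0,1)
th=np.linspace(0,2*np.pi,16); cyl=np.array([(x,.0085*np.cos(a),.0085*np.sin(a)) for x in(-.016,.016) for a in th])
def sil(p,x,u,v):
    c,n=np.cos(x[2]),np.sin(x[2]); X=np.c_[x[0]+c*cyl[:,0]-n*cyl[:,1],x[1]+n*cyl[:,0]+c*cyl[:,1],cyl[:,2]+.0085,np.ones(32)]@P(p).T
    q=((X[:,:2]/X[:,2:]-[u-14,v-14]+.5)*16).astype(np.int32); m=np.zeros((448,448),np.uint8); cv2.fillConvexPoly(m,cv2.convexHull(q),255)
    return cv2.GaussianBlur(cv2.resize(m,(28,28),interpolation=cv2.INTER_AREA).astype(float)/255,(0,0),.7)
from scipy.optimize import minimize
for n,col,x0,a,b in(("red1","red",(.473,.369,1.9),(140,190),(178,271)),("red2","red",(.4448,.28,1.2),(168,198),(210,254)),("blue","blue",(.473,.166,2.05),(204,190),(227,226))):
    W=[(p,u,v,soft(p,col)[v-14:v+14,u-14:u+14]) for p,(u,v) in((t,a),(s,b))]
    best=min((minimize(lambda y:sum(((sil(p,y*[.01,.01,.2],u,v)-w)**2).sum() for p,u,v,w in W),np.array([x0[0],x0[1],x0[2]+d])/[.01,.01,.2],method="Nelder-Mead") for d in(-.3,0,.3)),key=lambda r:r.fun)
    y=best.x*[.01,.01,.2]; print(n,y[:2],np.degrees(y[2]),best.fun)
```

```text
red1 [0.4726 0.3693] 105.40514251075217 14.590726296807683
red2 [0.4446 0.2805] 67.32594666051268 6.3037509388234945
blue [0.473  0.1664] 116.59441475488511 12.923102054191391
```

View pics/caps.png

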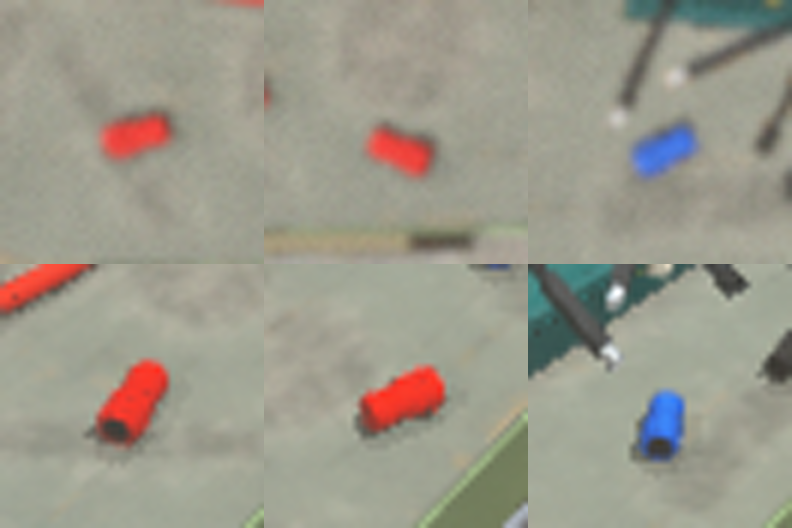

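The caps' axes are clear: red1 about 106°, red2 about 67°, blue about 117°. Two stem tips lie near the blue cap, at top ≈(197,185) and (207,177.5), so I triangulate them.

```bash
cat > go.py <<'E'
from h import *
from scipy.spatial.transform import Rotation as R
def go(x,y,z,yawdeg):
    s=bot.read_state(); r=R.from_rotvec(s["tcp_rot"]); M=r.as_matrix()
    d=M.T@(np.array([x,y,z])-s["tool_pos"])
    yaw=np.degrees(np.arctan2(M[1,0],M[0,0])); dy=(yaw-yawdeg+180)%360-180
    print("t",round(s["time"],2),"tcp",np.round(s["tool_pos"],4),"yaw",round(yaw,2),"q",np.round(s["q"],2),"w",round(s["width"],3),"gf",round(s["grip_force"],1),"F",np.round(s["wrist_force"],1))
    print(" tool shift units",np.round(d/.05,3),"spin units",round(np.radians(dy)/.1,3), "tilt z",np.round(M[:,2],4))
E
python3 - <<'E'
from go import *
t=bot.read_camera("top"); s=bot.read_camera("scene")
print(tri(t,(197,184.7),s,(219,214.7)),tri(t,(207,177.5),s,(219.2,204.8)))
go(.4726,.3693,.15,105.4)
E
```

```text
[0.4862328  0.18293296 0.05035442] [0.5074667  0.15166725 0.05566859]
t 1.3 tcp [ 0.2565 -0.6244  0.2313] yaw 22.33 q [-1.22  0.26  1.6   0.    1.27 -0.04] w 0.998 gf 0.0 F [-0.3 -0.4 -0.5]
 tool shift units [ 11.549 -16.74    1.626] spin units -14.498 tilt z [ 0.  0. -1.]
```

```bash
python3 -m creep '[[0.8,-0.68,0.05,0,0.4],[0.8,-0.68,0.05,0,0.4],[0.8,-0.68,0.05,0,0.4],[0.8,-0.68,0.05,0,0.4],[0.8,-0.68,0.05,0,0.4],[0.8,-0.68,0.05,0,0.4],[0.8,-0.68,0.05,0,0.4],[0.8,-0.68,0.05,0,0.4],[0.43,-0.94,0.1,0,0.4],[0.43,-0.94,0.1,0,0.4],[0.43,-0.94,0.1,0,0.4],[0.43,-0.94,0.1,0,0.4],[0.43,-0.94,0.1,0,0.4],[0.43,-0.94,0.1,0,0.4],[0.43,-0.94,0.1,0,0.4],[0.43,-0.94,0.1,0,0.4],[0.43,-0.94,0.1,0,0.4],[0.43,-0.94,0.1,0,0.4],[0.43,-0.94,0.1,0,0.4],[0.43,-0.94,0.1,0,0.4]]' 30 && python3 -m creep '[[0,0,0,-1,0.4],[0,0,0,-1,0.4],[0,0,0,-1,0.4],[0,0,0,-1,0.4],[0,0,0,-1,0.4],[0,0,0,-1,0.4],[0,0,0,-1,0.4],[0,0,0,-1,0.4],[0,0,0,-1,0.4],[0,0,0,-1,0.4],[0,0,0,-1,0.4],[0,0,0,-1,0.4],[0,0,0,-1,0.4],[0,0,0,-1,0.4],[0,0,0,-0.5,0.4],[0,0,0,0,0.4]]'; python3 -c "
from go import *
go(.4726,.3693,.004,105.4)"
```

```text
time: 3.8
tool_pos: [0.4735, 0.3704, 0.1514]
tcp_rot: [-3.082, -0.609, -0.001]
wrist_force: [0.4, -0.6, 0.2]
width: 0.401
grip_force: 0.0
time: 5.8
tool_pos: [0.4735, 0.3686, 0.1514]
tcp_rot: [1.904, 2.499, 0.0]
wrist_force: [-0.3, 0.2, -0.2]
width: 0.404
grip_force: 0.0
t 5.8 tcp [0.4735 0.3686 0.1514] yaw 105.38 q [ 0.62  0.19  1.85 -0.    1.1   0.35] w 0.404 gf 0.0 F [-0.3  0.2 -0.2]
 tool shift units [ 0.019 -0.014  2.947] spin units -0.004 tilt z [ 1.e-04  1.e-04 -1.e+00]
```

```bash
python3 -m creep '[[0.02,-0.01,0.8,0,0.4],[0,0,0.8,0,0.4],[0,0,0.7,0,0.4],[0,0,0.4,0,0.4],[0,0,0.24,0,0.4],[0,0,0,0,0.4],[0,0,0,0,0],[0,0,0,0,0],[0,0,0,0,0],[0,0,0,0,0]]' 30 && python3 -m creep '[[0,0,-0.5,0,0],[0,0,-1,0,0],[0,0,-1,0,0],[0,0,-0.9,0,0],[0,0,0,0,0]]' ; python3 -c "
from go import *
go(.4706,-.3673,.18,105.4)
save(bot.read_camera('scene'),'g1.png',(120,170,300,300),4)"
```

```text
time: 7.05
tool_pos: [0.4738, 0.3702, 0.0058]
tcp_rot: [1.903, 2.499, 0.004]
wrist_force: [0.1, 0.7, 6.8]
width: 0.184
grip_force: 31.9
time: 7.68
tool_pos: [0.4754, 0.3714, 0.1797]
tcp_rot: [1.902, 2.497, 0.014]
wrist_force: [-0.4, 0.3, -0.5]
width: 0.188
grip_force: 31.2
t 7.67 tcp [0.4754 0.3714 0.1797] yaw 105.41 q [0.62 0.16 1.83 0.   1.15 0.35] w 0.188 gf 31.2 F [-0.4  0.3 -0.5]
 tool shift units [-14.216  -4.019  -0.09 ] spin units 0.003 tilt z [ 0.0078  0.0056 -1.    ]
```

View pics/g1.png

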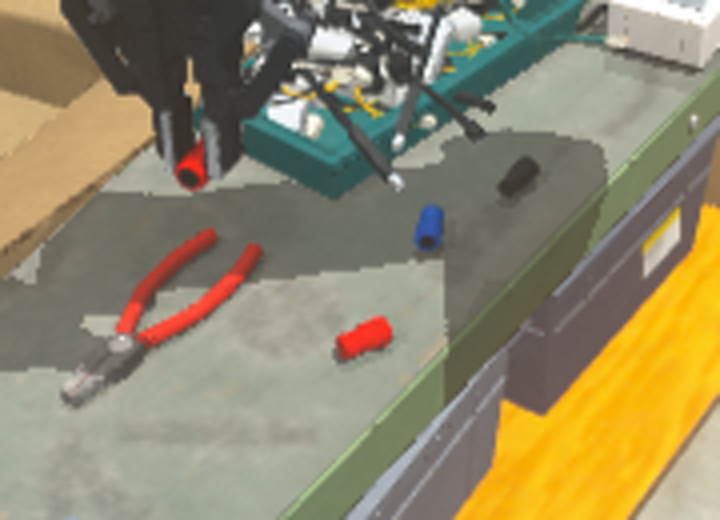

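Red1 is held between the pads (pads at g1 (200,165)) and the other caps are undisturbed. Now carry it to the red hopper.

```bash
python3 -m creep '[[-0.95,-0.27,0,0,0],[-0.95,-0.27,0,0,0],[-0.95,-0.27,0,0,0],[-0.95,-0.27,0,0,0],[-0.95,-0.27,0,0,0],[-0.95,-0.27,0,0,0],[-0.95,-0.27,0,0,0],[-0.95,-0.27,0,0,0],[-0.95,-0.27,0,0,0],[-0.95,-0.27,0,0,0],[-0.95,-0.27,0,0,0],[-0.95,-0.27,0,0,0],[-0.95,-0.27,0,0,0],[-0.95,-0.27,0,0,0],[-0.94,-0.26,0,0,0],[0,0,0,0.9,0],[0,0,0,0.9,0],[0,0,0,0,0]]'; python3 -c "
from go import *
go(.4706,-.3673,.095,94.9)"
```

```text
time: 9.98
tool_pos: [0.4659, -0.3699, 0.1717]
tcp_rot: [-2.117, -2.315, 0.0]
wrist_force: [0.4, -0.4, 0.1]
width: 0.188
grip_force: 31.2
t 9.97 tcp [ 0.4659 -0.3699  0.1717] yaw 95.13 q [-0.71  0.16  1.84  0.    1.14 -0.8 ] w 0.188 gf 31.2 F [ 0.4 -0.4  0.1]
 tool shift units [0.038 0.103 1.535] spin units 0.04 tilt z [-0.0033  0.0029 -1.    ]
```

```bash
python3 -m creep '[[0.04,0.1,0.6,0,0],[0,0,0.6,0,0],[0,0,0.33,0,0],[0,0,0,0,0],[0,0,0,0,0.3],[0,0,0,0,0.3],[0,0,-0.6,0,0.3],[0,0,-1,0,0.3],[0,0,0,0,0.4]]'; python3 -c "
from go import *
t=bot.read_camera('top')
for r in bot.regions_of('red_cap_1',t): print(r['score'],r['bbox'])
save(t,'p1.png',(300,150,440,220),5)
go(.4446,.2805,.17,67.3)"
```

```text
time: 11.1
tool_pos: [0.4754, -0.3711, 0.1847]
tcp_rot: [2.112, 2.309, 0.001]
wrist_force: [-0.2, -0.1, 0.0]
width: 0.4
grip_force: 0.0
0.5 [374.2, 185.8, 383.7, 193.2]
t 11.2 tcp [ 0.4728 -0.3689  0.1797] yaw 95.1 q [-0.7   0.16  1.83 -0.    1.15 -0.79] w 0.398 gf 0.0 F [ 0.1 -0.1 -0.7]
 tool shift units [12.987  0.594  0.162] spin units 4.852 tilt z [ 0.0027 -0.0023 -1.    ]
```

```bash
python3 -m creep '[[1,0.05,0,0,0.4],[1,0.05,0,0,0.4],[1,0.05,0,0,0.4],[1,0.05,0,0,0.4],[1,0.05,0,0,0.4],[1,0.05,0,0,0.4],[1,0.05,0,0,0.4],[1,0.05,0,0,0.4],[1,0.05,0,0,0.4],[1,0.05,0,0,0.4],[1,0.05,0,0,0.4],[1,0.05,0,0,0.4],[1,0,0.2,0,0.4],[0,0,0,0.97,0.4],[0,0,0,0.97,0.4],[0,0,0,0.97,0.4],[0,0,0,0.97,0.4],[0,0,0,0.97,0.4],[0,0,0,0,0.4]]'; python3 -c "
from go import *
go(.4446,.2805,.006,67.3)"
```

```text
time: 13.58
tool_pos: [0.4431, 0.2813, 0.1663]
tcp_rot: [-2.614, -1.742, 0.004]
wrist_force: [-0.0, 0.5, 0.6]
width: 0.397
grip_force: 0.0
t 13.57 tcp [0.4431 0.2813 0.1663] yaw 67.37 q [ 0.52  0.03  1.99 -0.    1.12  0.91] w 0.397 gf 0.0 F [-0.   0.5  0.6]
 tool shift units [3.000e-03 3.800e-02 3.207e+00] spin units 0.013 tilt z [-0.0023 -0.0013 -1.    ]
```

View pics/p1.png

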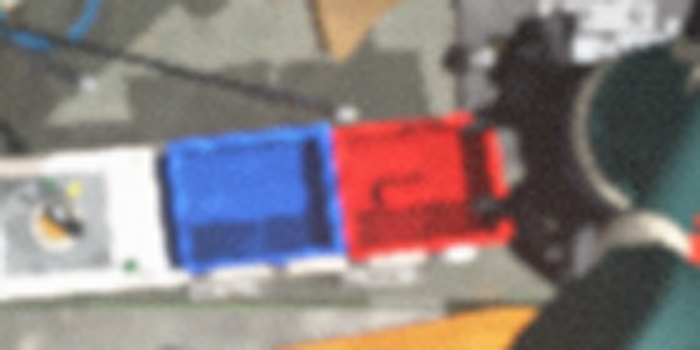

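Red cap 1 lies inside the red hopper at p1 (400,195), which is top ≈(380,189). Next, red cap 2.

```bash
python3 -m creep '[[0,0.04,0.9,0,0.4],[0,0,0.9,0,0.4],[0,0,0.8,0,0.4],[0,0,0.4,0,0.4],[0,0,0.2,0,0.4],[0,0,0,0,0.4],[0,0,0,0,0],[0,0,0,0,0],[0,0,0,0,0],[0,0,0,0,0]]' 30 && python3 -m creep '[[0,0,-0.5,0,0],[0,0,-1,0,0],[0,0,-1,0,0],[0,0,-0.9,0,0],[0,0,0,-1,0],[0,0,0,-1,0],[0,0,0,-1,0],[0,0,0,-1,0],[0,0,0,-0.8,0],[0,0,0,0,0]]' ; python3 -c "
from go import *
go(.4706,-.3673,.18,94.9)"
```

```text
time: 14.82
tool_pos: [0.4469, 0.2816, 0.0089]
tcp_rot: [2.615, 1.741, 0.003]
wrist_force: [-0.8, 0.1, 6.7]
width: 0.192
grip_force: 31.7
time: 16.08
tool_pos: [0.4456, 0.2809, 0.1774]
tcp_rot: [-2.127, -2.312, 0.001]
wrist_force: [-0.3, 0.4, 0.1]
width: 0.188
grip_force: 31.0
t 16.07 tcp [0.4456 0.2809 0.1774] yaw 94.77 q [ 0.52  0.03  1.98 -0.    1.14  0.43] w 0.188 gf 31.0 F [-0.3  0.4  0.1]
 tool shift units [-12.96   -0.579  -0.047] spin units -0.024 tilt z [-6.e-04 -4.e-04 -1.e+00]
```

```bash
python3 -m creep '[[-0.95,-0.04,0,0,0],[-0.95,-0.04,0,0,0],[-0.95,-0.04,0,0,0],[-0.95,-0.04,0,0,0],[-0.95,-0.04,0,0,0],[-0.95,-0.04,0,0,0],[-0.95,-0.04,0,0,0],[-0.95,-0.04,0,0,0],[-0.95,-0.04,0,0,0],[-0.95,-0.04,0,0,0],[-0.95,-0.04,0,0,0],[-0.95,-0.04,0,0,0],[-0.95,-0.04,0,0,0],[-0.75,-0.04,0,0,0],[0,0,0,0,0],[0,0,0,0,0]]'; python3 -c "
from go import *
go(.4715,-.3773,.098,94.9)"
```

```text
time: 18.08
tool_pos: [0.4726, -0.3733, 0.1773]
tcp_rot: [-2.127, -2.31, -0.001]
wrist_force: [-0.4, -0.7, 0.1]
width: 0.189
grip_force: 31.0
t 18.07 tcp [ 0.4726 -0.3733  0.1773] yaw 94.74 q [-0.71  0.17  1.82  0.    1.15 -0.79] w 0.189 gf 31.0 F [-0.4 -0.7  0.1]
 tool shift units [-0.08  -0.028  1.585] spin units -0.028 tilt z [-8.0e-04  1.3e-03 -1.0e+00]
```

```bash
python3 -m creep '[[-0.08,-0.03,0.6,0,0],[0,0,0.6,0,0],[0,0,0.38,0,0],[0,0,0,0,0],[0,0,0,0,0.3],[0,0,0,0,0.3],[0,0,-0.6,0,0.3],[0,0,-1,0,0.3],[0,0,0,0,0.35]]'; python3 -c "
from go import *
t=bot.read_camera('top')
for r in bot.regions_of('red_cap_1',t): print(r['score'],r['bbox'])
go(.476,.161,.16,102)"
```

```text
time: 19.2
tool_pos: [0.4752, -0.381, 0.1858]
tcp_rot: [2.118, 2.304, 0.0]
wrist_force: [0.1, -0.3, -0.6]
width: 0.353
grip_force: 0.0
0.45 [379.0, 184.2, 394.8, 190.2]
t 19.3 tcp [ 0.4726 -0.3788  0.1807] yaw 94.8 q [-0.72  0.17  1.81  0.    1.15 -0.8 ] w 0.35 gf 0.0 F [ 0.   0.1 -0.3]
 tool shift units [10.753  0.97   0.389] spin units -1.256 tilt z [ 0.0027 -0.0023 -1.    ]
```

```bash
python3 -m creep '[[0.98,0.09,0,0,0.35],[0.98,0.09,0,0,0.35],[0.98,0.09,0,0,0.35],[0.98,0.09,0,0,0.35],[0.98,0.09,0,0,0.35],[0.98,0.09,0,0,0.35],[0.98,0.09,0,0,0.35],[0.98,0.09,0,0,0.35],[0.98,0.09,0,0,0.35],[0.98,0.08,0.2,0,0.35],[0.95,0.08,0.2,0,0.35],[0,0,0,-0.6,0.35],[0,0,0,-0.65,0.35],[0,0,0,0,0.35],[0,0,0,0,0.35]]'; python3 -c "
from go import *
t=bot.read_camera('top'); s=bot.read_camera('scene')
for r in bot.regions_of('blue_cap',s): print(r['score'],r['bbox'])
a=cv2.resize(t['pixels'][145:225,330:430],(400,320)); b=cv2.resize(s['pixels'][190:240,190:252],(397,320))
cv2.imwrite('pics/p2.png',np.hstack([a,b])[:,:,::-1])
go(.476,.161,.006,102)"
```

```text
time: 21.18
tool_pos: [0.4746, 0.1613, 0.158]
tcp_rot: [-1.979, -2.439, 0.002]
wrist_force: [-0.7, 0.1, 0.5]
width: 0.347
grip_force: 0.0
0.57 [226.3, 222.6, 232.6, 232.6]
0.42 [300.5, 120.5, 323.6, 143.9]
0.42 [287.4, 156.5, 294.7, 162.2]
t 21.32 tcp [0.475  0.1613 0.1586] yaw 101.92 q [ 0.28 -0.01  2.05 -0.    1.1   0.07] w 0.349 gf 0.0 F [-0.1  0.6  0.2]
 tool shift units [-0.01   0.019  3.052] spin units -0.014 tilt z [-3.e-04 -1.e-04 -1.e+00]
```

View pics/p2.png

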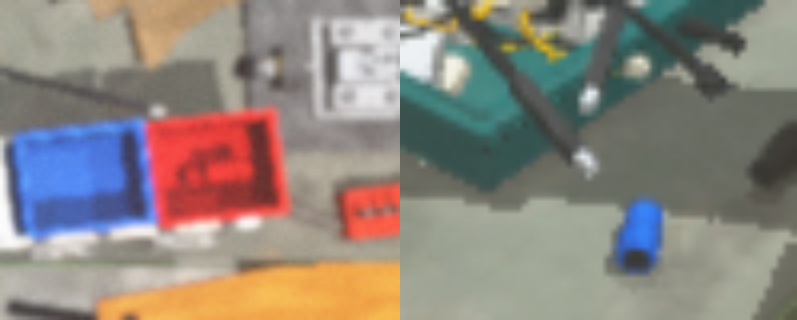

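Both red caps lie in the red hopper, at p2-left (200,165). The blue cap is untouched, with the stem tip beside it. I descend in two stages and watch the force.

```bash
python3 -m creep '[[0,0.02,0.8,0,0.35],[0,0,0.8,0,0.35],[0,0,0.5,0,0.35],[0,0,0.2,0,0.35],[0,0,0,0,0.35]]' && python3 -m creep '[[0,0,0.2,0,0.35],[0,0,0.2,0,0.35],[0,0,0.2,0,0.35],[0,0,0.15,0,0.35],[0,0,0,0,0.35]]'; python3 -c "
from go import *
go(.476,.161,.006,102)"
```

```text
time: 21.95
tool_pos: [0.4759, 0.1616, 0.0435]
tcp_rot: [-1.978, -2.44, 0.001]
wrist_force: [0.2, 0.6, 0.5]
width: 0.351
grip_force: 0.0
time: 22.58
tool_pos: [0.4753, 0.1616, 0.0054]
tcp_rot: [-1.977, -2.44, 0.002]
wrist_force: [-0.7, 0.0, 1.4]
width: 0.35
grip_force: 0.0
t 22.57 tcp [0.4753 0.1616 0.0054] yaw 101.98 q [ 0.28  0.2   2.15 -0.    0.79  0.07] w 0.35 gf 0.0 F [-0.7  0.   1.4]
 tool shift units [-0.014  0.012 -0.013] spin units -0.004 tilt z [-1.8e-03 -5.0e-04 -1.0e+00]
```

```bash
python3 -m creep '[[0,0,0,0,0],[0,0,0,0,0],[0,0,0,0,0],[0,0,0,0,0],[0,0,-0.5,0,0],[0,0,-1,0,0],[0,0,-1,0,0],[0,0,-0.9,0.6,0],[0,0,0,0.64,0],[0,0,0,0,0]]' 30; python3 -c "
from go import *
go(.4623,-.2717,.178,94.9)
s=bot.read_camera('scene')
for r in bot.regions_of('blue_cap',s): print(r['score'],r['bbox'])
for r in bot.regions_of('black_cap',s): print('black',r['score'],r['bbox'])"
```

```text
time: 23.82
tool_pos: [0.4763, 0.1619, 0.177]
tcp_rot: [2.124, 2.314, 0.002]
wrist_force: [0.6, -0.6, -0.3]
width: 0.185
grip_force: 32.5
t 23.82 tcp [0.4763 0.1619 0.177 ] yaw 94.91 q [ 0.28 -0.02  2.03  0.    1.14  0.19] w 0.185 gf 32.5 F [ 0.6 -0.6 -0.3]
 tool shift units [-8.616 -1.021 -0.024] spin units 0.002 tilt z [ 1.3e-03  4.0e-04 -1.0e+00]
0.41 [219.2, 169.0, 226.0, 177.5]
```

```bash
python3 -m creep '[[-0.96,-0.11,0,0,0],[-0.96,-0.11,0,0,0],[-0.96,-0.11,0,0,0],[-0.96,-0.11,0,0,0],[-0.96,-0.11,0,0,0],[-0.96,-0.11,0,0,0],[-0.96,-0.12,0,0,0],[-0.96,-0.12,0,0,0],[-0.96,-0.12,0,0,0],[0,0,0,0,0],[0,0,0,0,0]]'; python3 -c "
from go import *
go(.4618,-.275,.096,94.9)"
```

```text
time: 25.35
tool_pos: [0.4612, -0.2723, 0.1751]
tcp_rot: [-2.124, -2.311, -0.0]
wrist_force: [0.3, -0.3, -1.0]
width: 0.19
grip_force: 32.5
t 25.35 tcp [ 0.4612 -0.2723  0.1751] yaw 94.84 q [-0.58  0.05  1.96  0.    1.14 -0.66] w 0.19 gf 32.5 F [ 0.3 -0.3 -1. ]
 tool shift units [-0.057  0.01   1.582] spin units -0.01 tilt z [-0.0019  0.0019 -1.    ]
```

```bash
python3 -m creep '[[-0.06,0,0.6,0,0],[0,0,0.6,0,0],[0,0,0.38,0,0],[0,0,0,0,0],[0,0,0,0,0.3],[0,0,0,0,0.3],[0,0,-0.6,0,0.3],[0,0,-1,0,0.3],[0.75,0,-0.2,0,0.5],[0.75,0,0,0,0.5],[0.75,0.02,0,0,0.5],[0,0,0,0.98,0.5],[0,0,0,0.98,0.5],[0,0,0,0.98,0.5],[0,0,0,0.98,0.5],[0,0,0,0.98,0.5],[0,0,0,0.98,0.5],[0,0,0,0.98,0.5],[0,0,0,0.98,0.5],[0,0,0,0,0.5]]'; python3 -c "
from go import *
t=bot.read_camera('top'); s=bot.read_camera('scene')
for n in('blue_cap','red_cap_1','key_grip'):
  for p in(t,s):
    for r in bot.regions_of(n,p): print(n,p is t,r['score'],r['bbox'])
a=cv2.resize(t['pixels'][150:220,295:405],(480,305)); b=cv2.resize(s['pixels'][110:190,260:330],(267,305))
cv2.imwrite('pics/p3.png',np.hstack([a,b])[:,:,::-1])
go(.4531,-.1636,.076,49.9)"
```

```text
time: 27.85
tool_pos: [0.4541, -0.164, 0.1883]
tcp_rot: [2.846, 1.327, 0.002]
wrist_force: [-0.3, 0.8, -0.1]
width: 0.5
grip_force: 0.0
t 28.25 tcp [ 0.4536 -0.1638  0.1873] yaw 49.97 q [-0.4  -0.07  2.05 -0.    1.16  0.3 ] w 0.495 gf 0.0 F [-0.5 -0.6 -0.4]
 tool shift units [-0.004 -0.011  2.226] spin units 0.013 tilt z [ 0. -0. -1.]
```

View pics/p3.png

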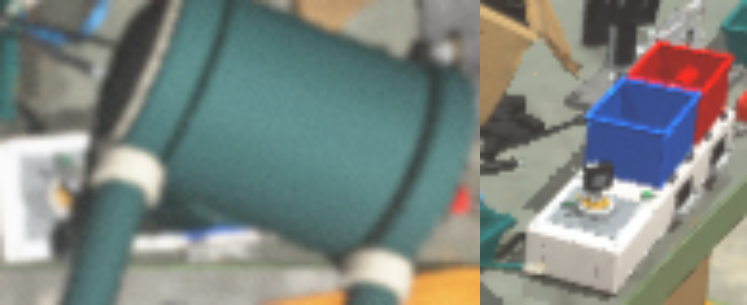

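The red caps show in the red hopper, at p3 (688,75). The key head is at p3 (598,178), still at off. The gripper hangs above the key and hides the hoppers from the top camera. Now descend and pinch the key.

```bash
python3 -m creep '[[0,0,0.8,0,0.5],[0,0,0.8,0,0.5],[0,0,0.5,0,0.5],[0,0,0.24,0,0.5],[0,0,0,0,0.5]]' && python3 -m creep '[[0,0,0,0,0],[0,0,0,0,0],[0,0,0,0,0],[0,0,0,0,0],[0,0,0,0,0]]' 50; python3 -c "
from go import *
go(.4531,-.1636,.070,49.9); print(bot.read_state()['torque'])"
```

```text
time: 28.88
tool_pos: [0.4532, -0.1636, 0.0698]
tcp_rot: [-2.847, -1.326, 0.002]
wrist_force: [0.0, 0.5, -0.6]
width: 0.497
grip_force: 0.0
time: 29.5
tool_pos: [0.4538, -0.1635, 0.0718]
tcp_rot: [-2.848, -1.326, -0.001]
wrist_force: [-3.3, 2.1, 5.5]
width: 0.102
grip_force: 49.3
t 29.5 tcp [ 0.4538 -0.1635  0.0718] yaw 49.92 q [-0.4   0.06  2.16  0.    0.92  0.3 ] w 0.102 gf 49.3 F [-3.3  2.1  5.5]
 tool shift units [-0.012 -0.01   0.036] spin units 0.004 tilt z [ 5.e-04  6.e-04 -1.e+00]
[ 0.41925294  0.49533196 -0.14712133]
```

```bash
python3 -m creep '[[0,0,0,0.9,0],[0,0,0,0.9,0],[0,0,0,0.9,0],[0,0,0,0.9,0],[0,0,0,0.9,0],[0,0,0,0.9,0],[0,0,0,0.9,0],[0,0,0,0.9,0],[0,0,0,0.9,0],[0,0,0,0.9,0],[0,0,0,0.9,0],[0,0,0,0.9,0],[0,0,0,0.9,0],[0,0,0,0.9,0],[0,0,0,0.9,0],[0,0,0,0,0]]'; python3 -c "
from go import *
go(.4531,-.1636,.070,49.9-79.4); print(bot.read_state()['torque'])"
```

```text
time: 31.5
tool_pos: [0.4539, -0.1642, 0.0718]
tcp_rot: [3.052, -0.743, 0.001]
wrist_force: [-2.5, -0.0, 5.9]
width: 0.099
grip_force: 49.4
t 31.5 tcp [ 0.4539 -0.1642  0.0718] yaw -27.37 q [-0.4   0.06  2.16 -0.    0.92  1.65] w 0.099 gf 49.4 F [-2.5 -0.   5.9]
 tool shift units [-0.019 -0.004  0.036] spin units 0.372 tilt z [ 5.e-04 -1.e-03 -1.e+00]
[0.01656576 0.64124829 0.16090037]
```

```bash
for r in 1; do python3 -m creep '[[0,0,0,0.3,0],[0,0,0,0.2,0],[0,0,0,0,0]]'; python3 -c "
from go import *
go(.4531,-.1636,.070,49.9-79.4); print(bot.read_state()['torque'])"; python3 -m creep '[[0,0,0,0.3,0],[0,0,0,0.2,0],[0,0,0,0,0]]';  python3 -c "
from go import *
go(.4531,-.1636,.070,49.9-79.4); print(bot.read_state()['torque'])"; done
```

```text
time: 31.88
tool_pos: [0.4538, -0.1642, 0.0718]
tcp_rot: [3.032, -0.818, 0.001]
wrist_force: [-3.7, 0.3, 5.7]
width: 0.101
grip_force: 49.5
t 31.88 tcp [ 0.4538 -0.1642  0.0718] yaw -30.2 q [-0.4   0.06  2.16 -0.    0.92  1.7 ] w 0.101 gf 49.5 F [-3.7  0.3  5.7]
 tool shift units [-0.019 -0.003  0.036] spin units -0.121 tilt z [ 5.e-04 -1.e-03 -1.e+00]
[-0.02248477  0.64800949  0.16295027]
time: 32.25
tool_pos: [0.4538, -0.1642, 0.0718]
tcp_rot: [3.011, -0.89, 0.001]
wrist_force: [-3.5, 0.8, 6.2]
width: 0.099
grip_force: 51.9
t 32.25 tcp [ 0.4538 -0.1642  0.0718] yaw -32.95 q [-0.4   0.06  2.16 -0.    0.92  1.75] w 0.099 gf 51.9 F [-3.5  0.8  6.2]
 tool shift units [-0.019 -0.002  0.036] spin units -0.601 tilt z [ 3.0e-04 -1.4e-03 -1.0e+00]
[0.05983507 0.61620257 0.78622492]
```

The torque jump from 0.16 to 0.79 N m shows the start stop is reached. Now release and lift.

```bash
python3 -m creep '[[0,0,0,0,0.6],[0,0,0,0,0.6],[0,0,0,0,0.6],[0,0,0,0,0.6],[0,0,-0.5,0,0.6],[0,0,-1,0,0.6],[0,0,-1,0,0.6],[0,0,-0.5,0,0.6],[0,-0.9,0,0,0.6],[0,-0.9,0,0,0.6],[0,-0.9,0,0,0.6],[0,-0.9,0,0,0.6],[0,-0.9,0,0,0.6],[0,-0.9,0,0,0.6],[0,-0.9,0,0,0.6],[0,0,0,0,0.6]]'; python3 -c "
from go import *
t=bot.read_camera('top'); s=bot.read_camera('scene')
for n in('blue_cap','red_cap_1','black_cap'):
    for r in bot.regions_of(n,t): print(n,r['score'],r['bbox'])
a=cv2.resize(t['pixels'][165:215,275:405],(780,300),interpolation=cv2.INTER_CUBIC); b=cv2.resize(s['pixels'][130:180,245:375],(780,300),interpolation=cv2.INTER_CUBIC)
cv2.imwrite('pics/end.png',np.vstack([a,b])[:,:,::-1])
go(.4531,-.1636,.070,49.9)"
```

```text
time: 34.25
tool_pos: [0.6268, 0.1026, 0.2197]
tcp_rot: [-3.012, 0.891, 0.001]
wrist_force: [-0.3, 0.2, -0.3]
width: 0.598
grip_force: 0.0
blue_cap 0.49 [342.8, 188.2, 353.4, 194.6]
t 34.5 tcp [0.6252 0.099  0.2201] yaw -33.19 q [ 0.12  0.19  1.71 -0.    1.24  2.27] w 0.6 gf 0.0 F [-0.4  1.2 -0.2]
 tool shift units [-4.000e-03  6.277e+00  3.007e+00] spin units -14.501 tilt z [-7.e-04 -4.e-04 -1.e+00]
```

View pics/end.png

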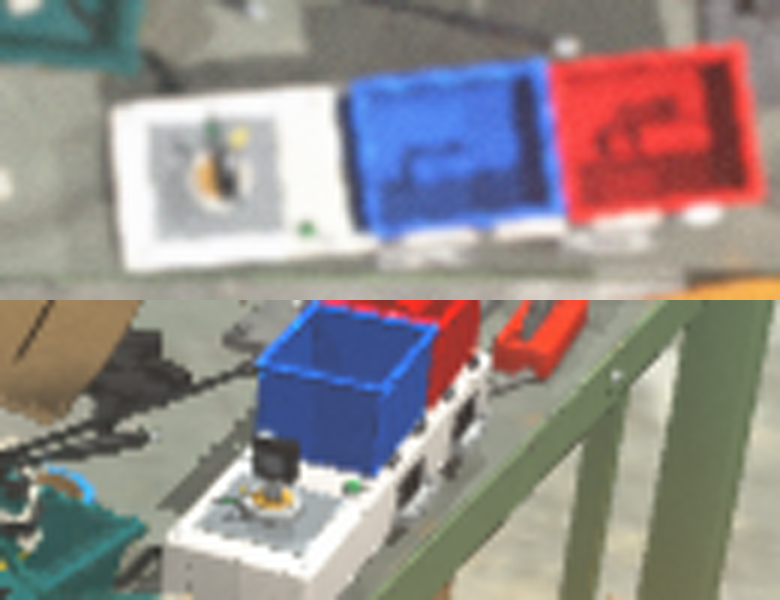

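The end view shows the key back at run: its head points to the green mark at (212,130). The blue cap is in the blue hopper at (430,155), and both red caps are in the red hopper at (640,125). The gripper is clear of everything.

```bash
python3 -c "
from workcell import bot
print(bot.finish_job())"
```

```text
the job is handed in; nothing more can be done
None
```

The job is handed in at about 34.5 s: both red caps are in the red hopper, the blue cap is in the blue hopper, the key was turned to the start stop and sprang back to run, and the black cap was not touched, though the detector did not pick it up in the last picture.

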